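Hold the two-pin test probe on the board's marked pads

ROBOT

A 7-joint arm with a two-finger parallel gripper is mounted at the origin on a cart in front of the work surface, level with it; the furniture and walls round the work are solid. World frame = base frame: x ahead of the robot, y to its left, z up, the work surface at z = 0. Lengths are in m, angles in rad, forces in N, time in s.
With the tool pointing down it reaches from about 0.35 to 0.9 m from the base axis. Payload 8.1 kg.
Tool frame: the origin (TCP) lies midway between the tips of the shut fingers; the grasp point (between the pads) lies 19 mm behind it (arm.hold_point_z is the distance from the TCP to the grasp point, in m); z points along the fingers, y is the direction in which the jaws open and shut (so a half turn about z gives the same grasp; the last joint's range is limited). The gripper opens to 92 mm and grips with 3 to 60 N. Pads are 19 mm wide; open, the fingers measure 130 mm over their backs; the gripper's body (75 mm by 190 mm) begins 47 mm behind the grasp point.
Start: joints at [1.102, 0.434, 0.025, 1.573, -0.012, 1.134, -0.075], TCP at [0.224, -0.584, 0.227] pointing down, gripper open.
Joint ranges: [-2.62, 2.62], [-0.44, 2.09], [-1.27, 1.32], [0.08, 2.57], [-1.32, 4.46], [0.12, 2], [-2.74, 2.74]. Speed limits (rad/s): [2.22, 2.22, 3.01, 3.01, 3.14, 3.14, 3.14].

INTERFACE

Orientations are given as a rotation vector (axis times angle).
In Python, from cell import arm gives the robot as it stands.
- The arm moves only by the shell command python3 -m pendant 'ROWS' [FORCE]. ROWS is JSON, a list of rows, each a list of 3 entries, a list of its own where there are three numbers: the shift along the tool's x, y, z in m, then the turn, a rotation vector about the tool's x, y, z in degrees, then the finger opening in m, from 0 to 0.0918. A call has 1 to 10 rows; each row shifts and turns the commanded pose from where the row before left it, along the tool's axes as they then stand; what a row does not reach is not made up. A row lasts 1/8 s, in which the tool goes at most 62.5 mm and 10.7 degrees, less where a joint would pass 70% of its speed; a pose out of reach is approached as far as the arm can. A call with a gripper value outside its range is refused whole. The fingers move at their own pace and stop on an object; FORCE is the grip in N (left out, the last holds). Time passes only in rows, so rows that do not move let the fingers close. It gives the time, the measured TCP pose, the force and the opening at its end, in the units of the state.
- arm.observe(): the state, without advancing time (a new reading comes with each control period).
- arm.get_image(name): name is "scene" or "top"; returns (picture, depth): 420x560x3 uint8, red, green, blue; 420x560 float32, m along the optical axis (not along the pixel's ray), 0 where there is no reading.
- arm.camera_params(name): a dict with "fovy" (degrees; the focal length in pixels is half the picture's height over the tangent of half this angle, whatever the lens; pixels are square), "cx", "cy" (the principal point, pixels), "k1" (the pictures are not rectified: a ray, as slopes to the right and down, at radius r is drawn at 1 + k1 r^2 times it, then the intrinsics apply), "rvec" (rotation vector, rad) and "tvec" (3), from world to camera coordinates, as OpenCV has them. Camera axes: x right, y down, z forward; pixel columns grow to the right and rows downward; lengths in m; the calibration is good to about 2 mm. A picture is of the moment at which its call begins. camera_params takes no time and is no camera call.
- arm.sign_off(): hands the job in, once; it reports no verdict.
Trained networks look in the newest picture that a camera, given by its name, has taken for a name from the list of things; names that differ only in an ending like _2 or _b are one class to them, and where a whole thing is asked for, a point or a joint stands for the part that bears it (a point fixed in the world has none). Each returns a list of dicts, best first, with "conf" (0 to 1); they miss things now and then, are a little off and sometimes report something else, mostly with a low value. They report only what shows in the picture. A call takes as long as a camera call. They do not tell look-alikes from the thing itself.
- arm.look_for(camera, label): "rect" ([centre column, centre row, width, height] in pixels, round what is visible of it).
- arm.masks_of(camera, label): "pixels" (420x560 bool, what is visible of it) and "rect" ([centre column, centre row, width, height] in pixels, round what is visible of it).
The state is a dict: "clock": time; "joints": joint angles; "dq": joint speeds; "joint_efforts": joint torques, N m; "position": TCP position; "ee_rot": TCP orientation; "force": force on the tool from outside, world axes, zero at the start; "ft_torque": the same for the moment, N m; "width": opening from 0.0 (shut) to 1.0 (fully open).
Only numpy, scipy, OpenCV 4.12 (cv2) and the standard library are available. Lean on these libraries where they do the work, as an engineer would, in place of code of your own. Each camera call takes 0.05 s, during which the arm holds its last target.

TASK

First take the round white tin off the circuit board and set it down gently, standing upright, on the round grey coaster. Then lift the red two-pin probe out of its stand and hold it upright with one pin tip on each of the two gold pads in the white frame on the board (either way round), pressed gently so that both spring pins are pushed in about half-way. Finish while still holding it there; leave everything else alone.

Things in the scene. Friction and masses are not known exactly. Their poses are not given: they have to be found in the camera images.
- tin_mid (a point): Centre (half-way up) of the round white tin, diameter 50 mm, 24 mm high, about 40 g, lid fixed; it lies flat side down on the circuit board over the two gold pads at the start. z axis points up through the lid.
- coaster: Plain round grey coaster, diameter 120 mm, 3 mm thick, fixed on the bench; origin at the centre of its underside. The tin is to stand on it.
- board: Blue circuit board, 110 x 154 mm, clamped level in a fixed holder (172 mm along its y axis, 120 mm along x, grey base, aluminium rails along the two ends at y = -81 and +81 mm, whose screws reach 42 mm height); origin at the centre of the holder's underside on the bench. The board's top is 36 mm above the origin. A white connector strip runs along the edge at x = +48 mm (70 mm long, top at 45 mm); flat black chips (2 mm high) sit near the corners; the rest is bare.
- pads_mid (a point): Point midway between the two gold pads, on the board's top (36 mm above the bench); axes as the board's. The pads lie on its y axis, at +13 and -13 mm.
- pad_1 (a point): Centre of one gold pad (round, diameter 14 mm, flush with the board's top), at y = +13 mm of the board's middle, in the white printed frame of 28 x 51 mm.
- pad_2 (a point): Centre of the other gold pad, same size, at y = -13 mm.
- stand: Grey probe stand, fixed: foot 90 x 100 mm and 8 mm thick, with an upright socket 42 x 64 mm (x, y) whose top is 60 mm above the bench, with a pocket of 18 x 40 mm (x, y) open at the top. Origin at the centre of its underside. The probe hangs in the pocket by its shoulder and must be lifted 50 mm straight up to come free.
- probe: Red cordless two-pin test probe, about 160 g, upright in the stand. Origin at the level of the two free pin tips, midway between them; z axis points up along the probe. Pins at y = +13 and -13 mm; black neck 14 x 36 mm (x, y) from z = 14 to 50 mm; red handle 24 mm thick along x, 46 mm wide along y, from z = 50 to 130 mm. In the stand the origin is 10 mm above the bench and the handle stands from 60 to 140 mm height. Turned half round it is the same.
- probe_grip (a point): Centre of the probe's handle, 95 mm above the free pin tips, where it is grasped across its 24 mm thickness (x axis). Axes as the probe's.
- pin_a_tip (a point): Rounded end of the brass pin on the probe's +y side (diameter 3.6 mm); moves with the pin.
- pin_b_tip (a point): Rounded end of the brass pin on the probe's -y side; moves with the pin.
- pin_a (a joint): How far spring pin a is pushed into the probe, m: 0 free, 0.010 fully in. It takes 1 N to start and 4 N to push fully in (2.5 N half-way; 5 N for both pins together).
- pin_b (a joint): The same for spring pin b.
- meter: Bystander: orange and dark hand-held meter, 142 x 68 x 42 mm, lying on its back; leave alone. Origin under its centre.
- flux: Bystander: small amber bottle with a black spout, diameter 35 mm, 102 mm high; leave alone. Origin under its centre.
- cutters: Bystander: blue-handled side cutters, 42 x 106 x 9 mm, lying flat; leave alone. Origin under its centre.
- amber_tape: Bystander: roll of amber tape, diameter 58 mm, 16 mm high; leave alone. Origin under its centre.
- nozzle_a: Bystander: metal hot-air nozzle, 25 x 31 x 40 mm, standing; leave alone. Origin under its centre.
- nozzle_b: Bystander: another such nozzle; leave alone.
There are look-alikes about, which are no part of the job. There is more than one size of the probe; the job needs the middle-sized.

How it is judged:
By the outcome, as a careful person would: the job done as asked, in the order asked, and still so for the second after the job is handed in, while the arm keeps its last pose, push and grip.
It also fails if it takes over 61 s, if anything falls off the work surface, if the arm or the gripper's body presses on something with over 40 N, if the wrist force passes 120 N, or if a joint passes its speed limit or range.

## Working session

There is one attempt and no reset: what is moved stays moved. The work goes in short steps, Python scripts to look and compute and a shell command to move; the robot and the scene stay as the last step left them, time stands still between calls to the robot, and variables do not carry over. Pictures are saved under pics/ and viewed, and the job is handed in when it is done.

```bash
mkdir -p pics; ls; cat > h.py <<'E'
import numpy as np,cv2
from cell import arm
def save(n,im,):
    cv2.imwrite('pics/'+n+'.png',cv2.cvtColor(im,cv2.COLOR_RGB2BGR))
def K(name):
    p=arm.camera_params(name);f=210/np.tan(np.radians(p['fovy'])/2)
    R=cv2.Rodrigues(np.array(p['rvec'],float))[0];t=np.array(p['tvec'],float)
    return np.array([[f,0,p['cx']],[0,f,p['cy']],[0,0,1]]),np.array([p['k1'],0,0,0.]),R,t
def rays(name,uv):
    k,d,R,t=K(name)
    n=cv2.undistortPointsIter(np.array(uv,float).reshape(-1,1,2),k,d,None,None,(3,100,1e-12)).reshape(-1,2)
    return np.c_[n,np.ones(len(n))],R,t
def at_depth(name,uv,z):
    n,R,t=rays(name,uv); return (n*np.array(z).reshape(-1,1)-t)@R
def at_height(name,uv,h):
    n,R,t=rays(name,uv); d=n@R; c=-R.T@t
    return c+d*((h-c[2])/d[:,2])[:,None]
def cloud(name,depth):
    vv,uu=np.mgrid[0:420,0:560]
    P=at_depth(name,np.c_[uu.ravel(),vv.ravel()],depth.ravel()).reshape(420,560,3)
    P[depth<=0]=np.nan
    return P
def proj(name,X):
    k,d,R,t=K(name)
    return cv2.projectPoints(np.array(X,float).reshape(-1,1,3),R,t,k,d)[0].reshape(-1,2)
E
python3 - <<'E'
from h import *
print(arm.observe()); print(arm.hold_point_z)
for c in('scene','top'):
    im,d=arm.get_image(c); save(c+'0',im); np.savez(c+'0.npz',im=im,d=d)
    k,dd,R,t=K(c); print(c,k[0,0],k[:2,2],dd[0],-R.T@t)
E
```

```text
pics
{'clock': 0.0, 'joints': array([ 1.10233821,  0.43523305,  0.02496257,  1.57409586, -0.01160719,
        1.13400604, -0.07507848]), 'dq': array([ 0.0007387 ,  0.00041742,  0.0003327 ,  0.00084684,  0.00127014,
        0.00050636, -0.00062942]), 'joint_efforts': array([ 1.52624921e-04, -6.67844296e+01,  9.85014103e-01, -3.14468873e+01,
       -6.05900749e-02,  4.26844438e-02,  1.00656657e-04]), 'position': array([ 0.22336356, -0.58317134,  0.22593908]), 'ee_rot': array([-3.08767234e+00, -5.71143859e-01,  6.61542471e-04]), 'force': array([ 0.24202093, -0.36745966,  0.37478111]), 'ft_torque': array([-0.00608833, -0.03018096, -0.00416241]), 'width': 0.9976392117393477}
0.0188
scene 531.1955347474113 [274.38694269 210.4716985 ] 0.034051719635120326 [-0.12848354  0.64862238  1.0699449 ]
top 403.81374877712636 [278.62530969 210.13732568] -0.07100471222730799 [0.42346414 0.00580638 1.22279809]
```

View pics/top0.png

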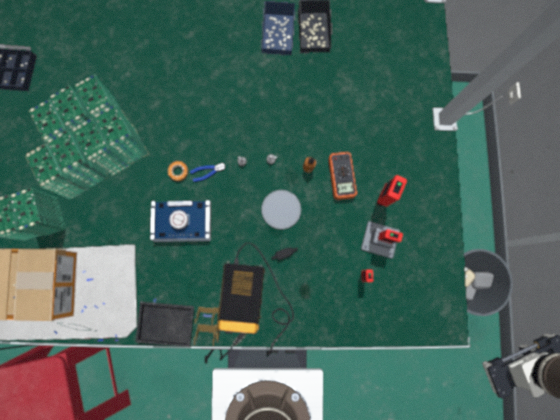

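View pics/scene0.png

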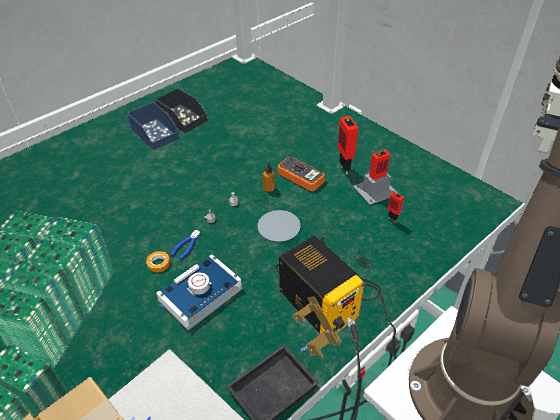

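The top view shows the tin at about (179,219) on the blue board at (180,220), the coaster at (281,209) and the stand at (380,239). There are three red probes: (393,190) is big and free-standing, (391,236) is in the stand, and (368,275) is small. The one in the stand looks like the middle-sized probe, so I'll measure it and check a crop.

```bash
python3 - <<'E'
from h import *
T=np.load('top0.npz');S=np.load('scene0.npz')
for c,D in(('top',T),('scene',S)):
    P=cloud(c,D['d'])
    np.save(c+'P.npy',P)
    for l in('probe','tin_mid','coaster','board','stand'):
        for m in arm.masks_of(c,l)[:4]:
            q=P[m['pixels']];q=q[~np.isnan(q[:,0])]
            if len(q)==0: continue
            print(c,l,round(m['conf'],2),np.round(m['rect'],1),'n',len(q),'med',np.round(np.median(q,0),4),'lo',np.round(np.percentile(q,2,axis=0),3),'hi',np.round(np.percentile(q,98,axis=0),3))
a=cv2.resize(T['im'][160:300,320:430],None,fx=5,fy=5,interpolation=cv2.INTER_CUBIC)[:600]
b=cv2.resize(S['im'][100:240,320:420],None,fx=4.2,fy=4.2,interpolation=cv2.INTER_CUBIC)
save('cropT',a);save('cropS',b)
a=cv2.resize(T['im'][190:250,140:220],None,fx=8,fy=8,interpolation=cv2.INTER_CUBIC);save('cropB',a)
E
```

```text
top probe 0.89 [394.  192.1  31.7  31.5] n 532 med [ 0.652  -0.3315  0.174 ] lo [ 0.626 -0.363  0.026] hi [ 0.688 -0.315  0.183]
top probe 0.64 [182.6 224.1  59.3  38.5] n 2115 med [0.5787 0.2636 0.0364] lo [0.526 0.182 0.002] hi [0.637 0.349 0.046]
top probe 0.54 [389.1 236.4  26.5  10.9] n 241 med [ 0.5319 -0.3315  0.1366] lo [ 0.52  -0.358  0.06 ] hi [ 0.549 -0.315  0.144]
top tin_mid 0.71 [179.8 218.8  15.2  19. ] n 250 med [0.5797 0.2657 0.059 ] lo [0.558 0.243 0.036] hi [0.603 0.29  0.064]
top tin_mid 0.59 [376.5 238.3  30.7  33.3] n 704 med [ 0.5246 -0.3173  0.009 ] lo [ 0.49 -0.37 -0.  ] hi [ 0.584 -0.286  0.064]
top coaster 0.75 [279.6 212.1  40.   39. ] n 1165 med [ 0.6242 -0.0348  0.0031] lo [ 0.57  -0.087 -0.002] hi [0.678 0.018 0.008]
top coaster 0.52 [180.9 222.8  62.8  40.4] n 2126 med [0.5784 0.26   0.0364] lo [0.526 0.181 0.005] hi [0.636 0.349 0.046]
top board 0.74 [180.4 221.9  62.5  37.9] n 2027 med [0.5795 0.2605 0.0365] lo [0.527 0.182 0.008] hi [0.636 0.348 0.046]
top stand 0.67 [377.6 240.7  35.9  36.7] n 698 med [ 0.523  -0.3204  0.0091] lo [ 0.489 -0.379  0.
[... 481 characters left out ...]
42  0.0641] lo [ 0.407 -0.286  0.008] hi [ 0.439 -0.269  0.097]
scene tin_mid 0.74 [199.2 283.1  21.5  20.4] n 364 med [0.5761 0.267  0.0588] lo [0.558 0.243 0.039] hi [0.603 0.288 0.063]
scene tin_mid 0.5 [187.1 245.5  34.   26.8] n 260 med [0.744  0.1924 0.007 ] lo [ 0.71   0.147 -0.001] hi [0.763 0.241 0.012]
scene coaster 0.83 [277.8 225.2  44.2  31.2] n 1056 med [ 0.6224 -0.0341  0.0032] lo [ 0.571 -0.089 -0.002] hi [0.677 0.019 0.008]
scene stand 0.74 [159.1 262.1  24.1  21.1] n 351 med [0.7382 0.286  0.0138] lo [ 0.711  0.258 -0.001] hi [0.776 0.312 0.02 ]
scene stand 0.56 [373.1 189.7  40.3  33.2] n 771 med [ 0.5188 -0.3169  0.0168] lo [ 0.492 -0.372  0.003] hi [ 0.579 -0.285  0.063]
```

View pics/cropT.png

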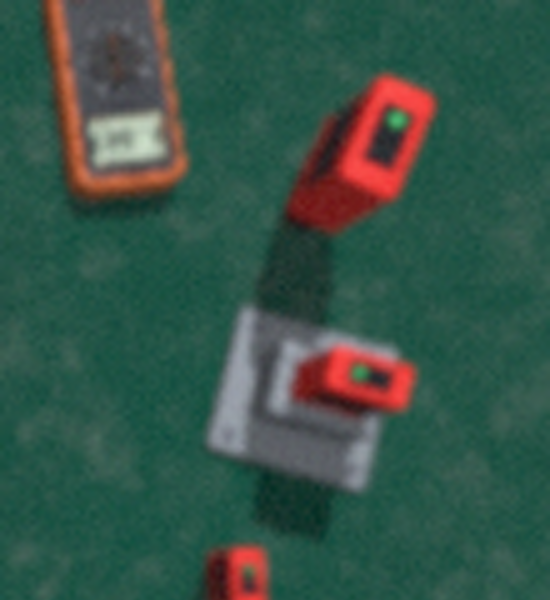

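View pics/cropS.png

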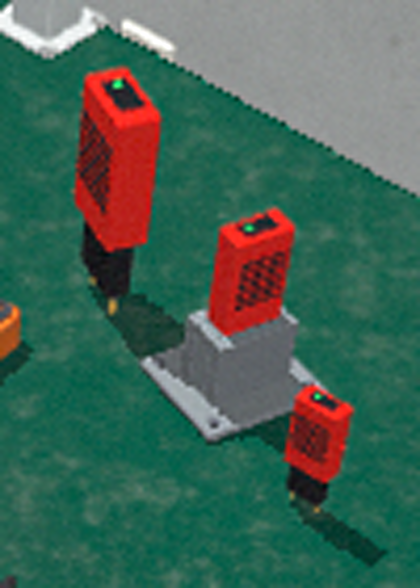

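View pics/cropB.png

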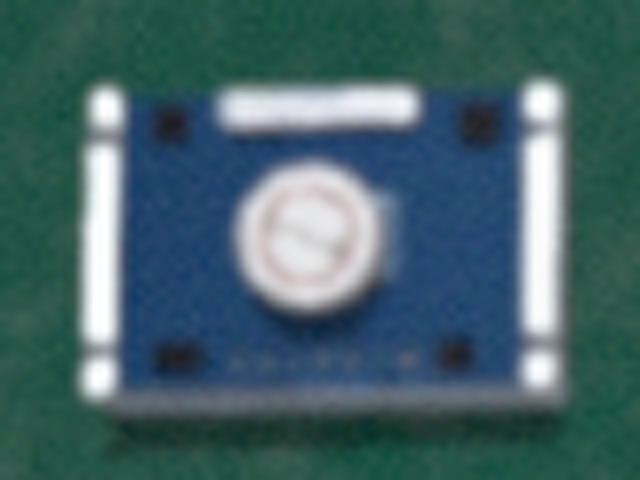

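The candidates are (393,190), which is tall with its top at 183 mm; (391,236) in the stand, top at 142 mm; and (368,275), which is small with its top at 97 mm. Only the one in the stand fits a 140 mm handle top, and both crops confirm it. Next I'll fit exact poses.

```bash
cat > fit.py <<'E'
from h import *
def run(T,S,names):
  for c,D in(('top',T),('scene',S)):
    P=cloud(c,D['d']);im=D['im'].astype(int)
    r,g,b=im[...,0],im[...,1],im[...,2]
    z=P[...,2]
    box=lambda x0,x1,y0,y1:(P[...,0]>x0)&(P[...,0]<x1)&(P[...,1]>y0)&(P[...,1]<y1)
    def rect(m,n):
        q=P[m][:,:2].astype(np.float32)
        R=cv2.minAreaRect(q*1000); print(c,n,len(q),'ctr',np.round(R[0],1),'size',np.round(R[1],1),'ang',round(R[2],1),'zmed',round(np.median(z[m]),4),'mean',np.round(q.mean(0)*1000,1))
    if 'probe' in names: rect(box(.49,.58,-.38,-.30)&(z>.132)&(r>g+30),'probetop'); rect(box(.49,.58,-.38,-.30)&(z>.132),'probetopall')
    if 'tin' in names:
        m=box(.54,.62,.22,.31)&(z>.054); rect(m,'tintop')
    if 'board' in names: rect(box(.5,.66,.16,.37)&(z>.030)&(z<.05),'holder')
    if 'coaster' in names:
        m=box(.55,.70,-.11,.05)&(abs(r-b)<25)&(abs(r-g)<25)&(r>90)&(z<.02); rect(m,'coaster')
E
python3 - <<'E'
from fit import *
run(np.load('top0.npz'),np.load('scene0.npz'),['probe','tin','board','coaster'])
E
```

```text
top probetop 115 ctr [ 534.8 -337.6] size [43.8 23.5] ang 75.7 zmed 0.1394 mean [ 533.9 -337.7]
top probetopall 132 ctr [ 534.8 -337.6] size [43.8 23.5] ang 75.7 zmed 0.1395 mean [ 534.1 -337.4]
top tintop 232 ctr [582.  265.2] size [47.2 49.1] ang 64.8 zmed 0.0593 mean [581.  265.5]
top holder 1886 ctr [583.2 267.2] size [110.3 172.2] ang 1.5 zmed 0.0368 mean [583.  265.6]
top coaster 1223 ctr [625.6 -33.3] size [119.3 120.4] ang 0.3 zmed 0.003 mean [625.  -34.1]
scene probetop 97 ctr [ 533.  -336.8] size [46.9 26.6] ang 66.4 zmed 0.1382 mean [ 532.4 -334. ]
scene probetopall 117 ctr [ 533.  -336.8] size [46.9 26.6] ang 66.4 zmed 0.1389 mean [ 532.9 -334.9]
scene tintop 296 ctr [580.9 264.6] size [48.8 49.8] ang 35.7 zmed 0.0595 mean [580.4 265.3]
scene holder 2397 ctr [583.6 264.5] size [115.5 173.1] ang 1.6 zmed 0.0368 mean [580.5 269. ]
scene coaster 1047 ctr [624.2 -35. ] size [117.6 120.3] ang 71.9 zmed 0.0032 mean [623.5 -34.4]
```

```bash
cat > go.py <<'E'
import sys
from h import *
from scipy.spatial.transform import Rotation as Ro
# args: x y z(mm) yaw(deg; tool x dir in world, tool down)
def go(x,y,z,yaw):
    o=arm.observe();R=Ro.from_rotvec(o['ee_rot']);p=o['position']*1000
    def err(yaw):
        T=Ro.from_euler('z',yaw,degrees=True)*Ro.from_euler('x',180,degrees=True)
        return T,(R.inv()*T).as_rotvec(degrees=True)
    T,e=err(yaw)
    d=np.array([x,y,z])-p
    m=R.as_matrix()
    print('t',o['clock'],'p',p.round(1),'yaw',np.degrees(np.arctan2(m[1,0],m[0,0])).round(2),'tilt',np.degrees(np.arccos(-m[2,2])).round(2),'w',round(o['width'],3),'F',o['force'].round(2),'M',o['ft_torque'].round(3))
    print('turn',e.round(2),'world d',d.round(1),'| shift now',R.inv().apply(d).round(1),'| after turn',T.inv().apply(d).round(1))
if __name__=='__main__': go(*map(float,sys.argv[1:5]))
E
python3 go.py 450 -300 300 1.5;python3 go.py 581.5 265 120 1.5
python3 - <<'E'
from h import *
P=np.load('topP.npy')
for n,(a,b,c,d) in dict(station=(230,240,220,330),allmid=(100,450,150,300)).items():
    q=P[c:d,a:b].reshape(-1,3);print(n,np.nanmax(q[:,2]),np.nanmin(q[:,2]))
E
```

```text
t 0.6 p [ 223.5 -583.7  226.7] yaw 20.96 tilt 0.0 w 0.999 F [-0.92  0.02 -0.61] M [ 0.01  -0.014 -0.006]
turn [ 0.    0.   19.46] world d [226.5 283.7  73.3] | shift now [ 312.9 -183.9  -73.3] | after turn [ 233.8 -277.6  -73.3]
t 0.6 p [ 223.5 -583.7  226.7] yaw 20.96 tilt 0.0 w 0.999 F [-0.92  0.02 -0.61] M [ 0.01  -0.014 -0.006]
turn [ 0.    0.   19.46] world d [ 358.   848.7 -106.7] | shift now [ 637.8 -664.5  106.7] | after turn [ 380.  -839.   106.7]
station 0.15003506322609558 -0.007584398699315462
allmid 0.1864396207705166 -0.009891899982061615
```

```bash
python3 -m pendant '[[[0,0,-0.037],[0,0,9.73],0.07],[[0,0,-0.036],[0,0,9.73],0.07],[[0.039,-0.046,0],[0,0,0],0.07],[[0.039,-0.046,0],[0,0,0],0.07],[[0.039,-0.046,0],[0,0,0],0.07],[[0.039,-0.046,0],[0,0,0],0.07],[[0.039,-0.046,0],[0,0,0],0.07],[[0.039,-0.046,0],[0,0,0],0.07]]'; python3 go.py 581.5 265 140 1.5
```

```text
clock: 1.6
position: [0.4513, -0.3001, 0.3001]
ee_rot: [3.141, 0.041, 0.001]
force: [0.8, 0.2, 0.3]
width: 0.76
t 1.6 p [ 451.3 -300.1  300.1] yaw 1.48 tilt 0.05 w 0.76 F [0.83 0.21 0.31] M [-0.049 -0.083  0.051]
turn [ 0.03 -0.04 -0.02] world d [ 130.2  565.1 -160.1] | shift now [ 144.7 -561.6  159.9] | after turn [ 145.  -561.5  160.1]
```

```bash
python3 -m pendant '[[[0.0145,-0.056,0],[0,0,0],0.07],[[0.0145,-0.056,0],[0,0,0],0.07],[[0.0145,-0.056,0],[0,0,0],0.07],[[0.0145,-0.056,0],[0,0,0],0.07],[[0.0145,-0.056,0],[0,0,0],0.07],[[0.0145,-0.056,0.020],[0,0,0],0.07],[[0.0145,-0.056,0.025],[0,0,0],0.07],[[0.0145,-0.056,0.025],[0,0,0],0.07],[[0.0145,-0.056,0.025],[0,0,0],0.07],[[0.0145,-0.056,0.025],[0,0,0],0.07]]'; python3 go.py 581.5 265 41 1.5
```

```text
clock: 2.85
position: [0.5807, 0.2617, 0.1798]
ee_rot: [3.141, 0.04, 0.001]
force: [1.5, -0.2, 0.7]
width: 0.759
t 2.85 p [580.7 261.7 179.8] yaw 1.46 tilt 0.03 w 0.759 F [ 1.5  -0.16  0.67] M [ 0.041 -0.012 -0.028]
turn [ 0.01 -0.03 -0.04] world d [   0.8    3.3 -138.8] | shift now [  0.8  -3.3 138.8] | after turn [  0.9  -3.3 138.8]
```

```bash
python3 -m pendant '[[[0.001,-0.003,0.04],[0,0,0],0.07],[[0,0,0.04],[0,0,0],0.07],[[0,0,0.03],[0,0,0],0.07],[[0,0,0.012],[0,0,0],0.07],[[0,0,0.008],[0,0,0],0.07],[[0,0,0.005],[0,0,0],0.07],[[0,0,0],[0,0,0],0.07]]'; python3 go.py 581.5 265 41 1.5
python3 - <<'E'
from h import *
a,_=arm.get_image('scene'); b,_=arm.get_image('top')
save('g1',np.hstack([cv2.resize(a[220:340,130:260],None,fx=3,fy=3),cv2.resize(b[180:260,130:217],None,fx=4.5,fy=4.5)[:360]]))
E
```

```text
clock: 3.72
position: [0.5814, 0.2632, 0.0461]
ee_rot: [-3.141, -0.041, -0.001]
force: [-0.3, 0.4, -1.1]
width: 0.761
t 3.725 p [581.4 263.2  46.1] yaw 1.49 tilt 0.05 w 0.761 F [-0.26  0.41 -1.07] M [0.051 0.084 0.008]
turn [-0.02 -0.04 -0.01] world d [ 0.1  1.8 -5.1] | shift now [ 0.1 -1.8  5.1] | after turn [ 0.1 -1.8  5.1]
```

View pics/g1.png

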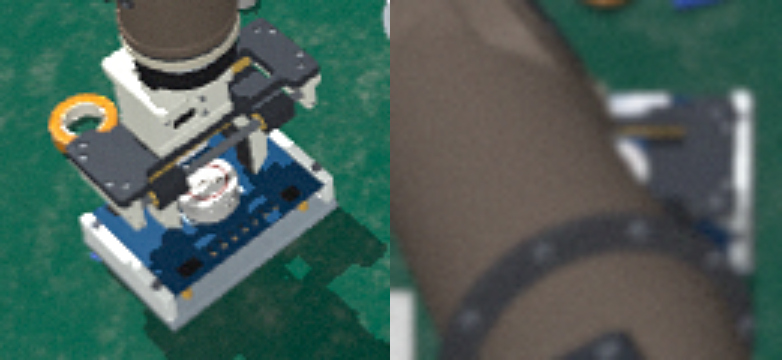

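The scene crop shows the fingers on either side of the tin, with the tin between them at crop (210,190). I'll lower the last 5 mm and close.

```bash
python3 -m pendant '[[[0,-0.0015,0.003],[0,0,0],0.07],[[0,0,0.002],[0,0,0],0.07],[[0,0,0],[0,0,0],0.055],[[0,0,0],[0,0,0],0.05],[[0,0,0],[0,0,0],0.045],[[0,0,0],[0,0,0],0.04],[[0,0,0],[0,0,0],0.04]]' 15; python3 go.py 581.5 265 120 1.5
```

```text
clock: 4.7
position: [0.5811, 0.2646, 0.0406]
ee_rot: [3.141, 0.041, 0.0]
force: [-0.3, 0.4, -0.4]
width: 0.522
t 4.7 p [581.1 264.6  40.6] yaw 1.49 tilt 0.0 w 0.522 F [-0.29  0.42 -0.37] M [ 0.016  0.003 -0.013]
turn [ 0.   -0.   -0.01] world d [ 0.4  0.4 79.4] | shift now [  0.4  -0.4 -79.4] | after turn [  0.4  -0.4 -79.4]
```

```bash
python3 -m pendant '[[[0,0,0],[0,0,0],0.04],[[0,0,-0.005],[0,0,0],0.04],[[0,0,-0.015],[0,0,0],0.04],[[0,0,-0.04],[0,0,0],0.04],[[0,0,-0.04],[0,0,0],0.04],[[0,0,0],[0,0,0],0.04]]'; python3 go.py 625 -34 60 1.5
python3 - <<'E'
from h import *
a,_=arm.get_image('scene')
save('g2',cv2.resize(a[180:340,130:290],None,fx=3,fy=3))
E
```

```text
clock: 5.45
position: [0.5832, 0.2661, 0.1454]
ee_rot: [-3.138, -0.041, -0.01]
force: [-0.5, 0.3, -0.2]
width: 0.526
t 5.45 p [583.2 266.1 145.4] yaw 1.49 tilt 0.43 w 0.526 F [-0.47  0.27 -0.24] M [0.021 0.021 0.028]
turn [-0.19 -0.38 -0.01] world d [  41.8 -300.1  -85.4] | shift now [ 33.4 301.4  84.6] | after turn [ 34.  301.1  85.4]
```

View pics/g2.png

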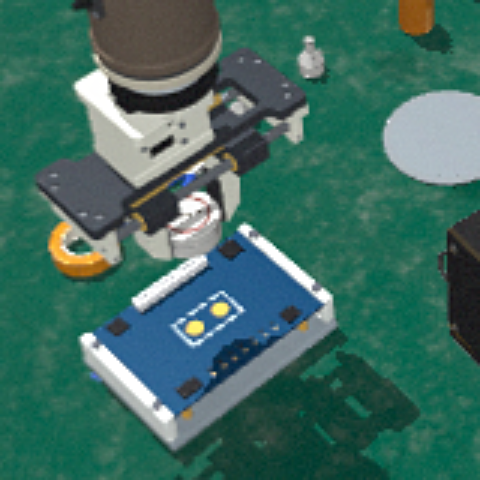

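Tin is held level. The pads are visible in the frame, at about (207,319) in the crop. Moving to the coaster.

```bash
python3 -m pendant '[[[0.004,0.03,0],[0,0,0],0.04],[[0.006,0.05,0],[0,0,0],0.04],[[0.006,0.055,0],[0,0,0],0.04],[[0.006,0.055,0],[0,0,0],0.04],[[0.006,0.055,0],[0,0,0],0.04],[[0.005,0.04,0.02],[0,0,0],0.04],[[0.002,0.016,0.03],[0,0,0],0.04],[[0,0,0.02],[0,0,0],0.04],[[0,0,0.02],[0,0,0],0.04],[[0,0,0],[0,0,0],0.04]]'; python3 go.py 625 -34 10 1.5
```

```text
clock: 6.75
position: [0.622, -0.0355, 0.0484]
ee_rot: [-3.141, -0.041, 0.007]
force: [0.0, 0.8, -0.2]
width: 0.523
t 6.75 p [622.  -35.5  48.4] yaw 1.5 tilt 0.26 w 0.523 F [ 0.02  0.76 -0.2 ] M [ 0.035  0.003 -0.056]
turn [-0.    0.26 -0.  ] world d [  3.    1.5 -38.4] | shift now [ 3.3 -1.5 38.4] | after turn [ 3.1 -1.5 38.4]
```

```bash
python3 -m pendant '[[[0.001,-0.001,0.02],[0,0,0],0.04],[[0,0,0.01],[0,0,0],0.04],[[0,0,0.005],[0,0,0],0.04],[[0,0,0],[0,0,0],0.04],[[0,0,0],[0,0,0],0.04]]'; python3 go.py 625 -34 8 1.5
```

```text
clock: 7.38
position: [0.6252, -0.0344, 0.016]
ee_rot: [3.141, 0.041, 0.001]
force: [0.6, 0.6, -0.1]
width: 0.524
t 7.375 p [625.2 -34.4  16. ] yaw 1.49 tilt 0.04 w 0.524 F [ 0.55  0.65 -0.13] M [ 0.053 -0.007 -0.033]
turn [ 0.   -0.04 -0.01] world d [-0.2  0.4 -8. ] | shift now [-0.2 -0.4  8. ] | after turn [-0.2 -0.4  8. ]
```

```bash
python3 -m pendant '[[[0,0,0.003],[0,0,0],0.04],[[0,0,0.002],[0,0,0],0.04],[[0,0,0.001],[0,0,0],0.04],[[0,0,0.001],[0,0,0],0.04],[[0,0,0],[0,0,0],0.04]]'; python3 go.py 625 -34 8 1.5;  python3 -m pendant '[[[0,0,0.001],[0,0,0],0.04],[[0,0,0],[0,0,0],0.04]]'; python3 go.py 625 -34 8 1.5
```

```text
clock: 8.0
position: [0.6248, -0.0344, 0.0085]
ee_rot: [3.141, 0.041, -0.0]
force: [-0.0, 0.4, 0.5]
width: 0.526
t 8.0 p [624.8 -34.4   8.5] yaw 1.49 tilt 0.01 w 0.526 F [-0.03  0.36  0.51] M [ 0.009  0.048 -0.003]
turn [ 0.    0.   -0.01] world d [ 0.2  0.4 -0.5] | shift now [ 0.2 -0.4  0.5] | after turn [ 0.2 -0.4  0.5]
clock: 8.25
position: [0.6249, -0.0344, 0.0075]
ee_rot: [3.141, 0.041, 0.0]
force: [1.0, 0.4, 0.3]
width: 0.525
t 8.25 p [624.9 -34.4   7.5] yaw 1.5 tilt 0.01 w 0.525 F [0.98 0.4  0.31] M [ 0.131 -0.043  0.004]
turn [ 0. -0. -0.] world d [0.1 0.4 0.5] | shift now [ 0.1 -0.4 -0.5] | after turn [ 0.1 -0.4 -0.5]
```

Still unclear whether it's touching; down in 0.5 mm steps until the force shows it.

```bash
python3 -m pendant '[[[0,0,0.0005],[0,0,0],0.04],[[0,0,0],[0,0,0],0.04]]';python3 -m pendant '[[[0,0,0.0005],[0,0,0],0.04],[[0,0,0],[0,0,0],0.04]]'
```

```text
clock: 8.5
position: [0.625, -0.0344, 0.0075]
ee_rot: [3.141, 0.041, 0.001]
force: [-1.8, 0.4, 5.3]
width: 0.524
clock: 8.75
position: [0.625, -0.0344, 0.0074]
ee_rot: [3.141, 0.041, 0.001]
force: [-4.2, -0.1, 9.0]
width: 0.522
```

Contact. I'll back off the push a little, open gradually and rise.

```bash
python3 -m pendant '[[[0,0,-0.0008],[0,0,0],0.04],[[0,0,0],[0,0,0],0.05],[[0,0,0],[0,0,0],0.056],[[0,0,0],[0,0,0],0.066],[[0,0,0],[0,0,0],0.07],[[0,0,-0.01],[0,0,0],0.07],[[0,0,-0.03],[0,0,0],0.07],[[0,0,-0.05],[0,0,0],0.07],[[0,0,-0.06],[0,0,0],0.07],[[0,0,-0.05],[0,0,0],0.07]]'; python3 go.py 533.5 -337 260 -14; python3 go.py 533.5 -337 260 76
```

```text
clock: 10.0
position: [0.6251, -0.0343, 0.2107]
ee_rot: [-3.141, -0.041, -0.003]
force: [0.6, -0.3, 0.3]
width: 0.761
t 10.0 p [625.1 -34.3 210.7] yaw 1.5 tilt 0.12 w 0.761 F [ 0.57 -0.35  0.33] M [ 0.058 -0.022 -0.03 ]
turn [-0.02 -0.12 15.5 ] world d [ -91.6 -302.7   49.3] | shift now [-99.4 300.2 -49.6] | after turn [-15.6 315.9 -49.3]
t 10.0 p [625.1 -34.3 210.7] yaw 1.5 tilt 0.12 w 0.761 F [ 0.57 -0.35  0.33] M [ 0.058 -0.022 -0.03 ]
turn [ 7.00e-02 -1.00e-01 -7.45e+01] world d [ -91.6 -302.7   49.3] | shift now [-99.4 300.2 -49.6] | after turn [-315.9  -15.6  -49.3]
```

```bash
python3 - <<'E'
from h import *
print(arm.observe()['joints'].round(3))
T,_d=arm.get_image('top');S,_s=arm.get_image('scene')
np.savez('top1.npz',im=T,d=_d);np.savez('scene1.npz',im=S,d=_s);save('top1',T);save('scene1',S)
for c in('top0','scene0'):
    D=np.load(c+'.npz');P=cloud(c[:-1],D['d']);z=P[...,2]
    for lo in(.17,):
        m=(z>lo)&(z<.2)&(P[...,0]>.58)&(P[...,0]<.74)&(P[...,1]<-.27)&(P[...,1]>-.42)
        R=cv2.minAreaRect((P[m][:,:2]*1000).astype(np.float32));print(c,m.sum(),R,cv2.boxPoints(R).round(0).tolist(),np.nanmax(z[m]))
    # stand foot
    im=D['im'].astype(int);gray=(im.max(-1)-im.min(-1)<25)
    m=(P[...,0]>.45)&(P[...,0]<.62)&(P[...,1]<-.25)&(P[...,1]>-.41)&(z<.014)&gray&(im.min(-1)>60)
    R=cv2.minAreaRect((P[m][:,:2]*1000).astype(np.float32));print('foot',m.sum(),R)
E
```

```text
[ 0.171  0.47  -0.297  1.573  0.148  1.119 -1.705]
top0 285 ((658.7308349609375, -339.0784606933594), (33.45915222167969, 64.56214904785156), 64.52095794677734) [[622.0, -340.0], [681.0, -368.0], [695.0, -338.0], [637.0, -310.0]] 0.1864396207705166
foot 571 ((533.234375, -346.47723388671875), (119.68257904052734, 94.49234008789062), 74.06685638427734)
scene0 185 ((657.5122680664062, -338.87554931640625), (35.45100402832031, 67.83695983886719), 64.59162902832031) [[619.0, -340.0], [681.0, -369.0], [696.0, -337.0], [634.0, -308.0]] 0.1845797093728545
foot 373 ((535.9613647460938, -336.3731689453125), (106.5101089477539, 157.3916473388672), 82.67597961425781)
```

View pics/top1.png

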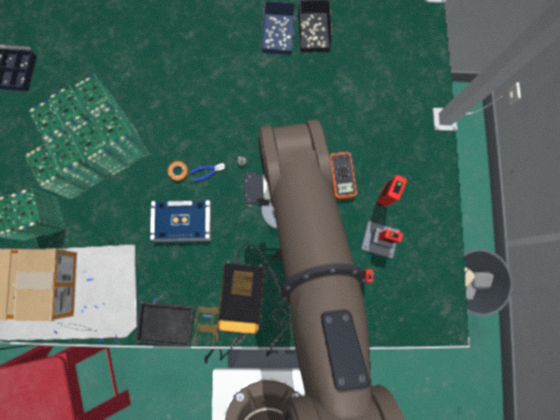

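View pics/scene1.png

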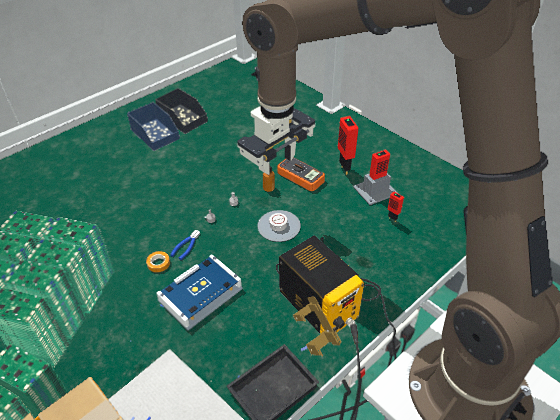

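The tin stands upright on the coaster. In the scene view it is at about (278,222), and both pads are now uncovered.

If I grip across the probe's x axis, the 190 mm wide body would overlap the big probe's corner at (0.622,-0.340), whose top is at 183 mm. I'll grip across the handle's 46 mm width instead. That stays clear, and it also resists the pin imbalance better. Next I'll refine the probe pose by silhouette fit, and the pads by backprojection.

```bash
cat > sil.py <<'E'
from h import *
from scipy.optimize import minimize
from scipy.spatial import ConvexHull
def redmask(im,win):
    a=im.astype(int);m=(a[...,0]>a[...,1]+50)&(a[...,0]>90)
    o=np.zeros(m.shape,np.uint8);r0,r1,c0,c1=win;o[r0:r1,c0:c1]=m[r0:r1,c0:c1]
    n,l,s,_=cv2.connectedComponentsWithStats(cv2.morphologyEx(o,cv2.MORPH_CLOSE,np.ones((5,5),np.uint8)))
    return (l==1+np.argmax(s[1:,4])).astype(np.uint8)
def hull(c,x,y,yaw,z0=60,z1=140,tx=24,ty=46):
    cs,sn=np.cos(yaw),np.sin(yaw)
    X=[[x+cs*a-sn*b,y+sn*a+cs*b,z] for a in(-tx/2,tx/2) for b in(-ty/2,ty/2) for z in(z0,z1)]
    u=proj(c,np.array(X)/1000).astype(np.float32);return cv2.convexHull(u).reshape(-1,2)
def soft(c,p,**k):
    im=np.zeros((420,560),np.uint8);cv2.fillConvexPoly(im,np.round(hull(c,*p,**k)*256).astype(np.int32),255,cv2.LINE_AA,8)
    return im/255.
E
python3 - <<'E'
from sil import *
D={c:np.load(c+'0.npz')['im'] for c in('top','scene')}
M={'top':redmask(D['top'],(222,255,372,408)),'scene':redmask(D['scene'],(145,190,365,395))}
for c in M: print(c,M[c].sum())
def cost(p,cs):
    q=(p[0],p[1],np.radians(p[2]));return sum(np.abs(cv2.GaussianBlur(soft(c,q),(0,0),1)-cv2.GaussianBlur(M[c].astype(float),(0,0),1)).sum()/M[c].sum() for c in cs)
for cs in(['top'],['scene'],['top','scene']):
    best=min((minimize(cost,(534,-337,a),args=(cs,),method='Nelder-Mead',options=dict(initial_simplex=[(534,-337,a),(538,-337,a),(534,-333,a),(534,-337,a+4)])) for a in(-20,-14,-8)),key=lambda r:r.fun)
    print(cs,best.x.round(2),round(best.fun,3))
# pads
for c,w in(('top',(200,245,150,215)),('scene',(255,330,155,245))):
    z=np.load(c+'1.npz');a=z['im'].astype(int)
    m=(a[...,0]-a[...,2]>60)&(a[...,1]-a[...,2]>30)
    o=np.zeros(m.shape,np.uint8);o[w[0]:w[1],w[2]:w[3]]=m[w[0]:w[1],w[2]:w[3]]
    n,l,s,ce=cv2.connectedComponentsWithStats(o)
    k=[i for i in range(1,n) if s[i,4]>5];print(c,[(s[i,4],ce[i].round(1).tolist(),(at_height(c,ce[i],.036)[0]*1000).round(1).tolist()) for i in k])
from fit import run
run(np.load('top1.npz'),np.load('scene1.npz'),['board'])
E
```

```text
top 223
scene 459
['top'] [ 536.85 -343.     -3.1 ] 0.388
['scene'] [ 535.34 -339.96    2.99] 0.117
['top', 'scene'] [ 5.3646e+02 -3.4228e+02  4.6000e-01] 0.525
top [(np.int32(14), [175.3, 219.5], [584.0, 279.4, 36.0]), (np.int32(16), [184.0, 219.5], [584.4, 253.5, 36.0])]
scene [(np.int32(135), [162.7, 264.6], [700.3, 291.1, 36.0]), (np.int32(18), [203.0, 282.5], [585.8, 251.1, 36.0]), (np.int32(22), [194.5, 288.8], [584.6, 277.5, 36.0]), (np.int32(7), [192.0, 317.7], [522.0, 330.5, 36.0])]
top holder 2103 ctr [583.2 267.1] size [110.5 172.1] ang 1.4 zmed 0.0367 mean [583.  266.2]
scene holder 2710 ctr [584.6 264.4] size [115.3 173.5] ang 1.5 zmed 0.0366 mean [582.4 267.8]
```

```bash
python3 - <<'E'
from sil import *
out=[]
for c,w in(('top',(222,256,368,410)),('scene',(142,192,360,402))):
    im=np.load(c+'0.npz')['im'];m=redmask(im,w)
    f=9
    a=cv2.resize(im,None,fx=f,fy=f,interpolation=cv2.INTER_NEAREST)
    b=a.copy();b[cv2.resize(m,None,fx=f,fy=f,interpolation=cv2.INTER_NEAREST)>0]=255
    for q in(a,b): cv2.polylines(q,[np.round((hull(c,534,-337,np.radians(-14))+.5)*f).astype(np.int32)],True,(0,255,255),1)
    r=[q[w[0]*f:w[1]*f,w[2]*f:w[3]*f] for q in(a,b)]
    out.append(cv2.resize(np.hstack(r),(780,int(780*(w[1]-w[0])/(w[3]-w[2])/2))))
save('sil0',cv2.resize(np.vstack(out),None,fx=.72,fy=.72))
E
```

```text
(no output)
```

View pics/sil0.png

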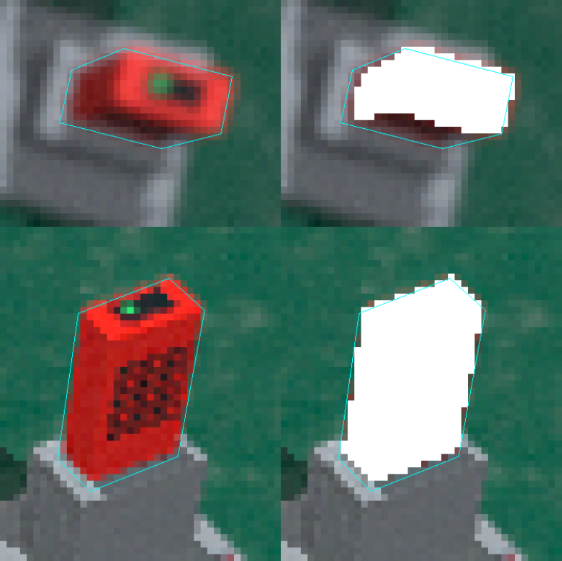

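The yaw -14° outline matches both pictures. The top view puts the handle about 1 px further toward +x, and the scene view puts it slightly to the right. I'll use (535,-338) with yaw -14°.

```bash
python3 -m pendant '[[[0,0,-0.025],[0,0,7.75],0.088],[[0,0,-0.025],[0,0,7.75],0.088],[[-0.001,0.045,0],[0,0,0],0.088],[[-0.002,0.055,0],[0,0,0],0.088],[[-0.002,0.055,0],[0,0,0],0.088],[[-0.002,0.055,0],[0,0,0],0.088],[[-0.002,0.055,0],[0,0,0],0.088],[[-0.003,0.045,0],[0,0,0],0.088],[[0,0,0],[0,0,0],0.088]]'; python3 go.py 535 -338 200 -14
```

```text
clock: 11.22
position: [0.5356, -0.3372, 0.2573]
ee_rot: [3.114, -0.394, -0.002]
force: [0.7, 0.4, -0.0]
width: 0.96
t 11.225 p [ 535.6 -337.2  257.3] yaw -14.42 tilt 0.15 w 0.96 F [ 0.7  0.4 -0. ] M [0.057 0.002 0.029]
turn [ 0.14  0.04 -0.42] world d [ -0.6  -0.8 -57.3] | shift now [-0.3  0.8 57.3] | after turn [-0.3  0.9 57.3]
```

```bash
python3 -m pendant '[[[0,0,0.04],[0,0,0],0.088],[[0,0,0.035],[0,0,0],0.088],[[0,0,0.015],[0,0,0],0.088],[[0,0,0],[0,0,0],0.088],[[0,0,0],[0,0,0],0.088]]'; python3 go.py 535 -338 86 -14
python3 - <<'E'
from h import *
a,_=arm.get_image('scene')
save('p1',cv2.resize(a[90:240,310:440],None,fx=4,fy=4,interpolation=cv2.INTER_CUBIC))
E
```

```text
clock: 11.85
position: [0.5392, -0.3324, 0.1689]
ee_rot: [3.117, -0.382, 0.003]
force: [0.2, 0.5, 0.6]
width: 0.96
t 11.85 p [ 539.2 -332.4  168.9] yaw -13.99 tilt 0.13 w 0.96 F [0.21 0.46 0.58] M [-0.005  0.041 -0.046]
turn [ 0.03 -0.13  0.01] world d [ -4.2  -5.6 -82.9] | shift now [-2.9  6.4 82.9] | after turn [-2.7  6.5 82.9]
```

View pics/p1.png

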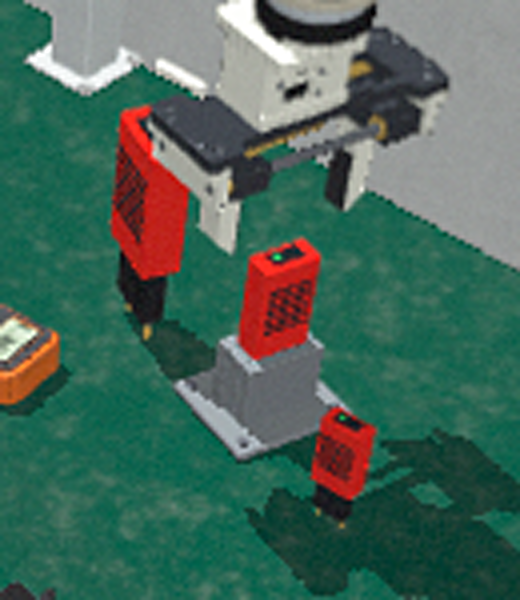

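The fingers are open above the handle at crop (280,300), with the big probe well off to the side. I'll apply the correction and lower.

```bash
python3 -m pendant '[[[-0.003,0.006,0.005],[0,0,0],0.088],[[0,0,0.005],[0,0,0],0.088],[[0,0,0],[0,0,0],0.088],[[0,0,0],[0,0,0],0.088]]'; python3 go.py 535 -338 86 -14
```

```text
clock: 12.4
position: [0.5339, -0.3372, 0.1574]
ee_rot: [-3.118, 0.383, -0.0]
force: [-0.4, 0.9, 0.3]
width: 0.958
t 12.4 p [ 533.9 -337.2  157.4] yaw -14.0 tilt 0.01 w 0.958 F [-0.4   0.93  0.29] M [ 0.035 -0.018  0.065]
turn [-0.01 -0.   -0.  ] world d [  1.1  -0.8 -71.4] | shift now [ 1.2  0.5 71.4] | after turn [ 1.2  0.5 71.4]
```

```bash
python3 -m pendant '[[[0.001,0.0005,0.015],[0,0,0],0.088],[[0,0,0.02],[0,0,0],0.088],[[0,0,0.02],[0,0,0],0.088],[[0,0,0.01],[0,0,0],0.088],[[0,0,0.006],[0,0,0],0.088],[[0,0,0],[0,0,0],0.088],[[0,0,0],[0,0,0],0.088]]'; python3 go.py 535 -338 86 -14
python3 - <<'E'
from h import *
a,_=arm.get_image('scene');b,_=arm.get_image('top')
save('p2',np.hstack([cv2.resize(a[100:220,320:430],None,fx=4,fy=4,interpolation=cv2.INTER_CUBIC),cv2.resize(b[180:300,330:415],None,fx=4,fy=4,interpolation=cv2.INTER_CUBIC)]))
E
```

```text
clock: 13.28
position: [0.5351, -0.3383, 0.087]
ee_rot: [3.118, -0.383, 0.002]
force: [-0.6, 0.6, 0.3]
width: 0.956
t 13.275 p [ 535.1 -338.3   87. ] yaw -14.01 tilt 0.06 w 0.956 F [-0.58  0.55  0.32] M [0.089 0.019 0.022]
turn [ 0.02 -0.06 -0.01] world d [-0.1  0.3 -1. ] | shift now [-0.2 -0.2  1. ] | after turn [-0.2 -0.2  1. ]
```

View pics/p2.png

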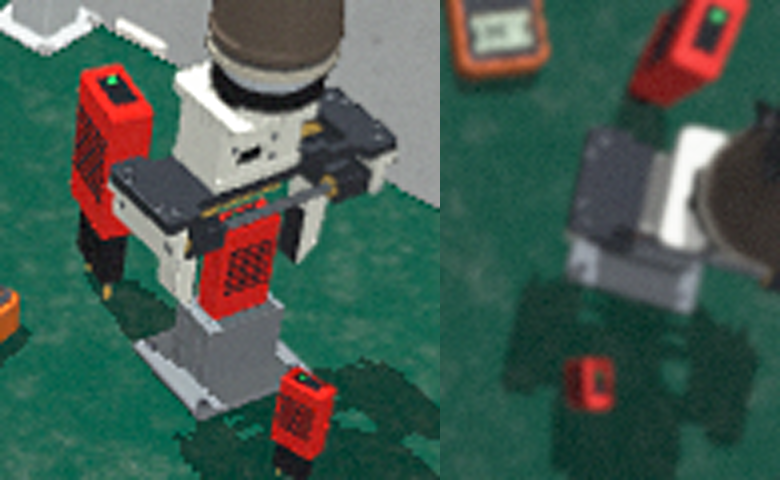

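The fingers straddle the handle and the body clears the big probe. Closing gently.

```bash
python3 -m pendant '[[[0,0,0.001],[0,0,0],0.06],[[0,0,0],[0,0,0],0.05],[[0,0,0],[0,0,0],0.045],[[0,0,0],[0,0,0],0.04],[[0,0,0],[0,0,0],0.04],[[0,0,0],[0,0,0],0.04]]' 8; python3 go.py 535 -338 86 -14;python3 -m pendant '[[[0,0,0],[0,0,0],0.04],[[0,0,0],[0,0,0],0.035]]' 35;python3 go.py 535 -338 136 -14
```

```text
clock: 14.12
position: [0.5347, -0.3381, 0.0854]
ee_rot: [3.118, -0.383, 0.0]
force: [-0.5, 0.1, -0.2]
width: 0.505
t 14.125 p [ 534.7 -338.1   85.4] yaw -14.01 tilt 0.01 w 0.505 F [-0.5   0.06 -0.24] M [-0.014  0.036  0.036]
turn [ 0.   -0.   -0.01] world d [0.3 0.1 0.6] | shift now [ 0.3 -0.2 -0.6] | after turn [ 0.3 -0.2 -0.6]
clock: 14.38
position: [0.5347, -0.3382, 0.0854]
ee_rot: [3.118, -0.383, 0.0]
force: [0.1, 0.0, -0.6]
width: 0.499
t 14.375 p [ 534.7 -338.2   85.4] yaw -14.01 tilt 0.01 w 0.499 F [ 0.14  0.01 -0.56] M [-0.022  0.002  0.027]
turn [ 0.01 -0.   -0.01] world d [ 0.3  0.2 50.6] | shift now [  0.3  -0.2 -50.6] | after turn [  0.3  -0.2 -50.6]
```

```bash
python3 -m pendant '[[[0,0,-0.004],[0,0,0],0.035],[[0,0,-0.008],[0,0,0],0.035],[[0,0,-0.012],[0,0,0],0.035],[[0,0,-0.016],[0,0,0],0.035],[[0,0,-0.02],[0,0,0],0.035],[[0,0,-0.03],[0,0,0],0.035],[[0,0,-0.04],[0,0,0],0.035],[[0,0,-0.03],[0,0,0],0.035],[[0,0,0],[0,0,0],0.035]]'; python3 go.py 584.5 265.5 220 1.5
python3 - <<'E'
from h import *
a,_=arm.get_image('scene')
save('p3',cv2.resize(a[60:220,310:440],None,fx=3.7,fy=3.7,interpolation=cv2.INTER_CUBIC))
E
```

```text
clock: 15.5
position: [0.5361, -0.3387, 0.2491]
ee_rot: [3.116, -0.383, 0.009]
force: [-0.2, -0.3, -2.5]
width: 0.501
t 15.5 p [ 536.1 -338.7  249.1] yaw -14.01 tilt 0.35 w 0.501 F [-0.22 -0.34 -2.46] M [-0.028  0.019 -0.006]
turn [  0.13  -0.32 -15.51] world d [ 48.4 604.2 -29.1] | shift now [ -99.5 -598.    27.6] | after turn [  64.2 -602.7   29.1]
```

View pics/p3.png

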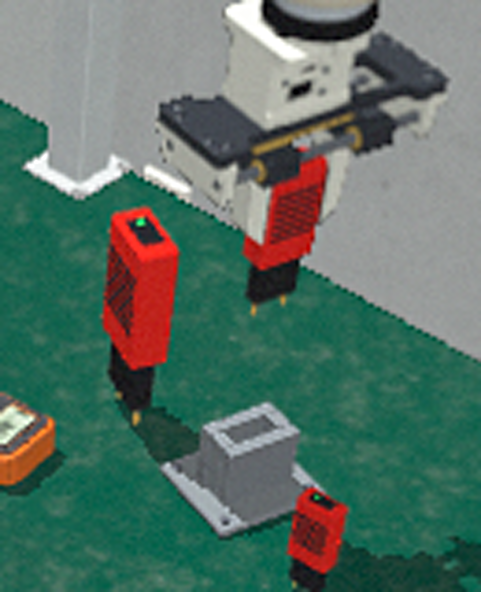

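The probe is free of the stand and upright in the grip, with its pins at crop (270,305). Carrying it over to the board.

```bash
python3 -m pendant '[[[0,0,0],[0,0,-5.17],0.035],[[0,0,0],[0,0,-5.17],0.035],[[0,0,0],[0,0,-5.17],0.035],[[0.003,-0.03,0],[0,0,0],0.035],[[0.005,-0.05,0],[0,0,0],0.035],[[0.006,-0.055,0],[0,0,0],0.035],[[0.006,-0.055,0],[0,0,0],0.035],[[0.006,-0.055,0],[0,0,0],0.035],[[0.006,-0.055,0],[0,0,0],0.035],[[0.006,-0.055,0],[0,0,0],0.035]]';python3 -m pendant '[[[0.006,-0.055,0],[0,0,0],0.035],[[0.006,-0.055,0],[0,0,0],0.035],[[0.006,-0.055,0],[0,0,0],0.035],[[0.005,-0.05,0],[0,0,0],0.035],[[0.003,-0.032,0],[0,0,0],0.035],[[0,0,0],[0,0,0],0.035],[[0,0,0],[0,0,0],0.035],[[0,0,0],[0,0,0],0.035]]'; python3 go.py 584.5 265.5 140 1.5
```

```text
clock: 16.8
position: [0.5625, 0.0194, 0.2442]
ee_rot: [3.141, 0.041, -0.003]
force: [0.9, -0.3, -1.8]
width: 0.501
clock: 17.8
position: [0.5831, 0.2637, 0.2449]
ee_rot: [3.14, 0.038, -0.001]
force: [0.7, -0.1, -1.7]
width: 0.502
t 17.8 p [583.1 263.7 244.9] yaw 1.39 tilt 0.08 w 0.502 F [ 0.73 -0.06 -1.66] M [-0.041 -0.    -0.017]
turn [ 0.07  0.03 -0.11] world d [   1.4    1.8 -104.9] | shift now [  1.5  -1.9 104.9] | after turn [  1.5  -1.8 104.9]
```

```bash
python3 -m pendant '[[[0.0015,-0.0015,0.03],[0,0,0.1],0.035],[[0,0,0.03],[0,0,0],0.035],[[0,0,0.03],[0,0,0],0.035],[[0,0,0.022],[0,0,0],0.035],[[0,0,0.01],[0,0,0],0.035],[[0,0,0],[0,0,0],0.035],[[0,0,0],[0,0,0],0.035],[[0,0,0],[0,0,0],0.035]]'; python3 go.py 584.5 265.5 112 1.5
python3 - <<'E'
from h import *
a,d=arm.get_image('scene');b,_=arm.get_image('top')
np.savez('scene2.npz',im=a,d=d)
save('b1',np.hstack([cv2.resize(a[210:340,140:260],None,fx=4.5,fy=4.5,interpolation=cv2.INTER_CUBIC)]))
save('b1t',cv2.resize(b[180:270,130:230],None,fx=5,fy=5,interpolation=cv2.INTER_CUBIC))
E
```

```text
clock: 18.8
position: [0.5849, 0.2672, 0.1244]
ee_rot: [-3.141, -0.038, -0.002]
force: [0.5, -0.1, -1.6]
width: 0.501
t 18.8 p [584.9 267.2 124.4] yaw 1.4 tilt 0.1 w 0.501 F [ 0.48 -0.07 -1.56] M [-0.017 -0.018 -0.013]
turn [-0.04 -0.09 -0.1 ] world d [ -0.4  -1.7 -12.4] | shift now [-0.4  1.7 12.4] | after turn [-0.4  1.7 12.4]
```

View pics/b1.png

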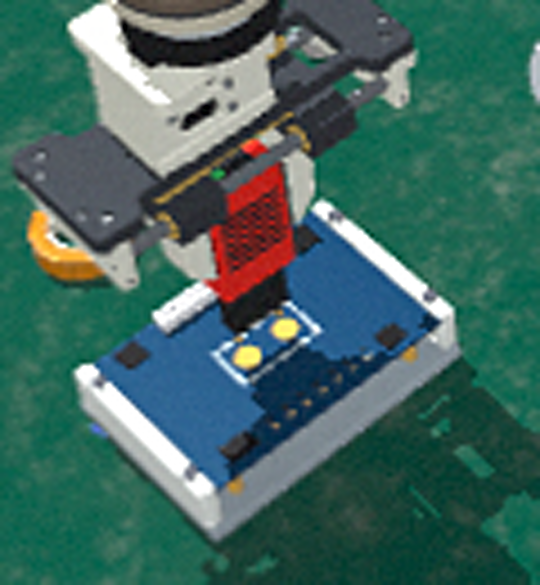

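View pics/b1t.png

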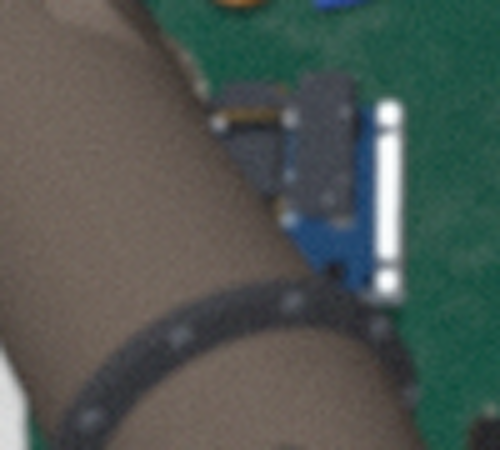

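```bash
cat > pred.py <<'E'
import sys
from h import *
from scipy.spatial.transform import Rotation as Ro
def run(out,press=0.):
    o=arm.observe();a,d=arm.get_image('scene')
    R=Ro.from_rotvec(o['ee_rot']);p=o['position']
    tips=[p+R.apply([0,s*.013,.0754-press]) for s in(-1,1)]
    base=[p+R.apply([0,s*.013,.0754-.014]) for s in(-1,1)]
    foot=[t*[1,1,0]+[0,0,.036] for t in tips]
    f=16;r0,c0=262,170
    im=cv2.resize(a[r0:r0+37,c0:c0+48],None,fx=f,fy=f,interpolation=cv2.INTER_CUBIC)
    P=lambda X:tuple(np.round((proj('scene',X)[0]-[c0,r0]+.5)*f).astype(int).tolist())
    for t,b,g in zip(tips,base,foot):
        cv2.line(im,P(b),P(t),(255,0,255),1);cv2.circle(im,P(g),6,(0,255,0),2)
        print('tip',(t*1000).round(1),'px',proj('scene',t)[0].round(1))
    save(out,im)
if __name__=='__main__':run(sys.argv[1],float(sys.argv[2]))
E
python3 pred.py b2 0; python3 go.py 584.5 265.5 112 1.5
```

```text
tip [584.4 280.1  48.6] px [193.  286.3]
tip [585.  254.1  48.6] px [201.6 280.2]
t 18.95 p [584.5 267.1 123.8] yaw 1.41 tilt 0.04 w 0.5 F [ 0.04 -0.43 -0.67] M [-0.03   0.016  0.071]
turn [-0.01 -0.04 -0.09] world d [ -0.   -1.6 -11.8] | shift now [-0.1  1.6 11.8] | after turn [-0.1  1.6 11.8]
```

View pics/b2.png

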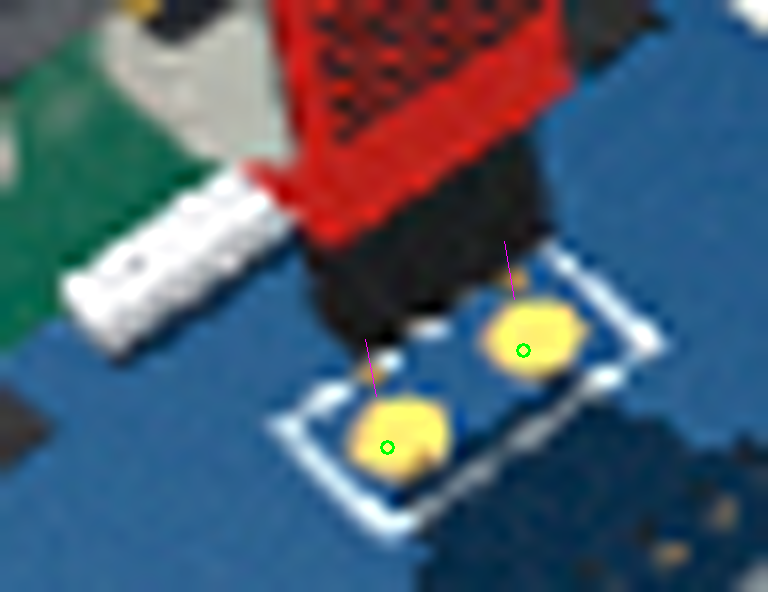

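The pads are at crop (402,437) and (535,338). The pins are about 1.5 mm off laterally, well inside the 14 mm pads. I'll correct that and approach.

```bash
python3 -m pendant '[[[-0.0007,0.0014,0.005],[0,0,0.1],0.035],[[0,0,0.003],[0,0,0],0.035],[[0,0,0.0015],[0,0,0],0.035],[[0,0,0],[0,0,0],0.035],[[0,0,0],[0,0,0],0.035],[[0,0,0],[0,0,0],0.035]]'; python3 pred.py b3 0; python3 go.py 584.5 265.5 112 1.5
```

```text
clock: 19.7
position: [0.5837, 0.2656, 0.1139]
ee_rot: [-3.141, -0.036, -0.0]
force: [1.0, -0.3, -1.7]
width: 0.505
tip [583.4 278.6  38.5] px [194.3 288.7]
tip [584.  252.6  38.5] px [202.8 282.6]
t 19.75 p [583.7 265.6 113.9] yaw 1.3 tilt 0.01 w 0.499 F [ 0.06 -0.03 -1.47] M [ 0.02  -0.041 -0.018]
turn [-0.   -0.01 -0.2 ] world d [ 0.8 -0.1 -1.9] | shift now [0.8 0.1 1.9] | after turn [0.8 0.1 1.9]
```

View pics/b3.png

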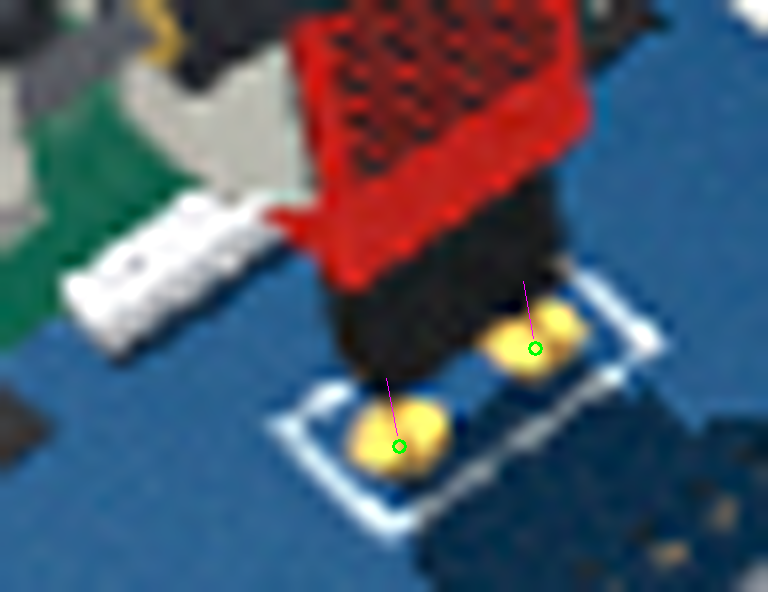

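```bash
for i in 1 2 3; do python3 -m pendant '[[[0,0,0.001],[0,0,0],0.035],[[0,0,0],[0,0,0],0.035]]' | grep -E 'pos|force'; done
```

```text
position: [0.5836, 0.2655, 0.1127]
force: [0.6, 0.1, -1.7]
position: [0.5836, 0.2655, 0.1117]
force: [1.5, 0.5, -1.7]
position: [0.5838, 0.2656, 0.111]
force: [-0.4, -0.9, -0.2]
```

```bash
for i in 1 2 3; do python3 -m pendant '[[[0,0,0.001],[0,0,0],0.035],[[0,0,0],[0,0,0],0.035]]' | grep -E 'pos|force'; done; python3 go.py 584.5 265.5 106.4 1.5
```

```text
position: [0.5838, 0.2656, 0.1099]
force: [-0.3, -0.8, 1.1]
position: [0.5838, 0.2656, 0.1089]
force: [-0.1, 0.7, 2.4]
position: [0.5838, 0.2656, 0.1079]
force: [0.4, -0.1, 3.2]
t 21.25 p [583.8 265.6 107.9] yaw 1.3 tilt 0.01 w 0.499 F [ 0.41 -0.13  3.25] M [-0.044  0.085  0.008]
turn [-0.   -0.01 -0.2 ] world d [ 0.7 -0.1 -1.5] | shift now [0.7 0.1 1.5] | after turn [0.7 0.1 1.5]
```

```bash
python3 -m pendant '[[[0.0003,0,0.001],[0,0,0],0.035],[[0,0,0],[0,0,0],0.035],[[0,0,0],[0,0,0],0.035]]' | grep -E 'pos|force'; python3 - <<'E'
from h import *
F=[]
for i in range(30):
    arm.get_image('scene'); o=arm.observe();F.append(np.r_[o['force'],o['ft_torque'],o['position']*1000,o['ee_rot']])
F=np.array(F);print(F.mean(0).round(3),(F.std(0)/30**.5).round(3),o['clock'])
E
python3 pred.py b4 0.0045
```

```text
position: [0.5839, 0.2656, 0.1069]
force: [-1.0, 0.7, 3.2]
[-1.22600e+00  8.20000e-02  3.16800e+00  4.10000e-02  3.92000e-01
 -0.00000e+00  5.83930e+02  2.65563e+02  1.06834e+02  6.28000e-01
  7.00000e-03 -0.00000e+00] [0.114 0.098 0.078 0.007 0.009 0.005 0.005 0.003 0.003 0.562 0.006 0.   ] 23.125
tip [583.6 278.6  35.9] px [194.4 289.3]
tip [584.2 252.6  35.9] px [202.9 283.2]
```

View pics/b4.png

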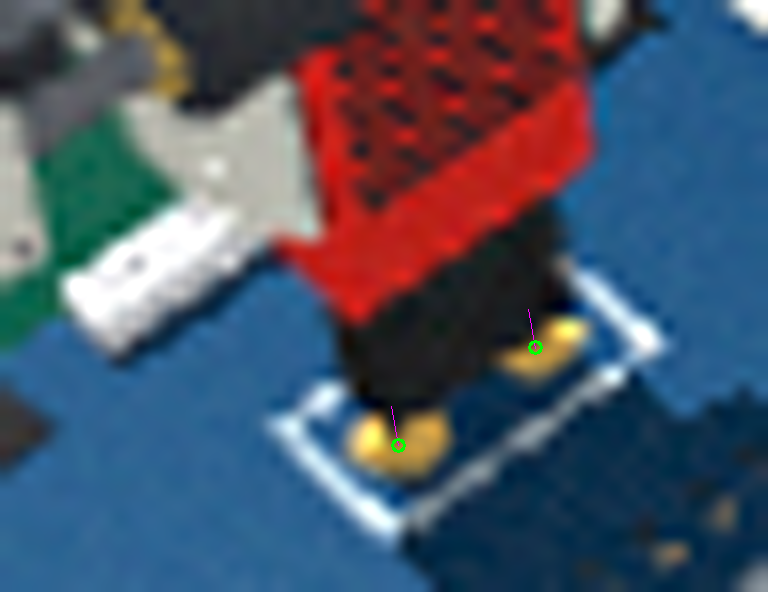

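Averaged Fz is 3.17 N. Adding the 1.6 N weight gives 4.7 N on the springs, so about 4.6 mm in, which agrees with the geometry. I'll press 0.4 mm more and relax the small side push.

```bash
python3 -m pendant '[[[-0.0003,0,0.0004],[0,0,0],0.035],[[0,0,0],[0,0,0],0.035],[[0,0,0],[0,0,0],0.035]]' | grep -E 'pos|force'; python3 - <<'E'
from h import *
F=[]
for i in range(24):
    a,_=arm.get_image('scene'); o=arm.observe();F.append(np.r_[o['force'],o['ft_torque'],o['position']*1000])
F=np.array(F);print(F.mean(0).round(3),o['clock'],o['width'])
save('fin',a)
save('finz',cv2.resize(a[200:340,130:270],None,fx=4,fy=4,interpolation=cv2.INTER_CUBIC))
E
```

```text
position: [0.5838, 0.2656, 0.1065]
force: [0.3, -0.2, 3.7]
[-2.63000e-01  2.31000e-01  3.46600e+00  9.30000e-02  1.01000e-01
 -5.00000e-03  5.83755e+02  2.65532e+02  1.06466e+02] 24.75 0.49642560807737457
```

View pics/finz.png

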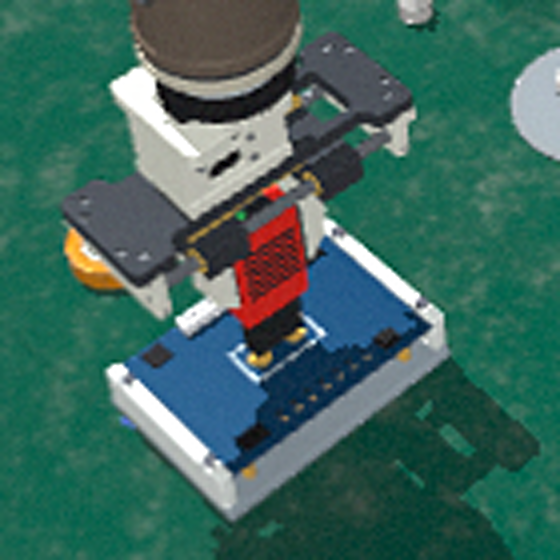

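View pics/fin.png

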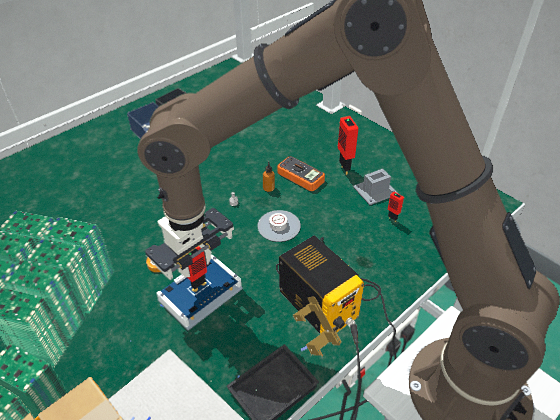

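The probe is upright over both pads at crop (260,358) and (293,335). The spring force is about 5.0 N, the tin stands on the coaster at scene (278,222), and everything else is in place. Handing in.

```bash
python3 -c "
from cell import arm
print(arm.sign_off())"
```

```text
the job is handed in; nothing more can be done
None
```

The job is done and handed in at about 24.8 s. The tin went onto the coaster first. The arm is now holding the middle-sized probe (the one from the stand) upright on the two gold pads.

- **Tin:** it stands upright on the coaster, which the last picture confirms. It touched down with about 9 N before I released it.
- **Probe press:** the averaged force is 3.5 N up. Adding the probe's 1.6 N weight gives about 5.0 N on the springs, or about 5.1 mm in. The measured height gives 4.9 mm, and half-way is 5 mm. Tool tilt was under 0.1° at the last check, just before the final 0.4 mm press.
- **Grip:** I held the handle across its 46 mm width instead of the 24 mm thickness you gave. The suggested way would have put the gripper's body into the big look-alike probe.
- **Checks that disagreed or fell short:**
  - The two cameras disagreed by about 2 mm on the pads, well inside their 14 mm size.
  - The automatic outline fit for the probe's angle failed. I used the measured top-face angle instead, checked against both pictures.
  - The arm hid the pads from the top camera at the end, so only the scene camera confirmed where the pins sit.
  - I did not measure each pin's travel separately.

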